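# Fetch the red herb tin from the middle of a stack and weigh it

### The arm

A 6-joint arm with a two-finger parallel gripper is mounted at the origin on the work surface. World frame = base frame: x ahead of the robot, y to its left, z up, the work surface at z = 0. Lengths are in m, angles in degrees, forces in N, time in s.
With the tool pointing down it reaches from about 0.375 to 0.925 m from the base axis. Payload 5.7 kg.
Tool frame: the origin (TCP) lies midway between the tips of the shut fingers; the grasp point (between the pads) lies 19 mm behind it; x points along the fingers, z is the direction in which the jaws open and shut, and the axes are right-handed (so a half turn about x gives the same grasp; the last joint's range is limited). The gripper opens to 88 mm and grips with 3 to 60 N. Pads are 20 mm wide; open, the fingers measure 115 mm over their backs; the gripper's body (75 mm by 178 mm) begins 61 mm behind the grasp point.
Start: joints at [-76.037, 20.558, 86.54, -0, 72.909, -6.595], TCP at [0.211, -0.562, 0.223] pointing down, gripper open.
Joint ranges: [-170.27, 170.27], [-57.76, 135], [12.27, 136.19], [-55.21, 235.2], [11.17, 155.16], [-170.74, 170.74]. Speed limits (degrees/s): [136.94, 136.94, 180, 180, 180, 180].

### API

Orientations are given as [roll, pitch, yaw] about the fixed x, y, z axes, in that order (R = Rz(yaw) Ry(pitch) Rx(roll)).
In Python, from station import arm, effector, camera, ticket gives the robot as it stands. Calls block until the motion is done:
- arm.move_ptp(position, orientation): joint-space move of the TCP to a pose.
- arm.move_l(position, vel=0.15, orientation=None): straight line of the TCP; orientation=None keeps the orientation; vel is the mean speed in m/s.
- arm.movej(angles): joint-space move.
- effector.release() and effector.close(): open the fingers fully, or close them until they stop; the grip force is fixed at half the most.
- arm.sleep(seconds).
- arm.solve_ik(position, orientation): joint angles nearest the present ones, or None.
- camera(name): name is "scene" or "top"; returns a dict with "img" (480x640x3 uint8, red, green, blue), "range_z" (480x640 float32, m along the optical axis (not along the pixel's ray), 0 where there is no reading), "K" (3x3 intrinsics, pixels), "rvec" (rotation vector, rad) and "tvec" (3), from world to camera coordinates, as OpenCV has them. Camera axes: x right, y down, z forward; pixel columns grow to the right and rows downward; lengths in m; the calibration is good to about 2 mm. A picture is of the moment at which its call begins.
A pose or a line that the arm cannot do raises arm.Unreachable and nothing moves.
- ticket.close_job(): hands the job in, once; it reports no verdict.
Readings, each from a call of its own:
- arm.read_time(): time.
- arm.read_joint_positions(): joint angles.
- arm.read_joint_velocities(): joint speeds.
- arm.read_effort(): joint torques, N m.
- arm.read_ee_pos(): TCP position.
- arm.read_orientation(): TCP orientation.
- arm.read_ft_force(): force on the tool from outside, world axes, zero at the start.
- arm.read_moment(): the same for the moment, N m.
- arm.read_gripper_width(): finger opening in m.
Only numpy, scipy, OpenCV 4.12 (cv2) and the standard library are available. Lean on these libraries where they do the work, as an engineer would, in place of code of your own. Each camera call takes 0.05 s, during which the arm holds its last target. There are 200 camera calls.

### The job

The herb tin with the red lid is needed on the scale, but it is stuck in the middle of one of the two stacks in the steel tray. Lift the tin or tins above it off and set them aside, put the red tin in the middle of the weighing pan, lengthwise along the pan's long side, and then put the lifted tins back squarely on the bottom tin of their own stack, in the order they were in. Keep the tins level, set them down gently rather than dropping them, and leave the other stack, the bottom tins and everything else on the counter where they are.

Things in the scene. Friction and masses are not known exactly. Their poses are not given: they have to be found in the camera images.
- tin_red: the wanted tin: a flat steel box with a red lid (all sizes in mm). All seven tins are alike: a closed box 160 long (x) x 60 wide (y) x 30 high, upright sides, flat lid fixed on (the upper 12 of the height is coloured), 0.15 to 0.31 kg. Origin at the centre of the underside, z up. It is always second from the bottom of one stack, on the black tin or on the grey tin
- tin_blue: tin with a blue lid, same shape; second from the bottom in the stack that does not hold the red tin
- tin_black: tin with a black lid, same shape; bottom tin of the stack that is three high
- tin_yellow: tin with a yellow lid, same shape; top tin of the stack whose bottom tin is black
- tin_grey: tin with a grey lid, same shape; bottom tin of the stack that is four high
- tin_green: tin with a green lid, same shape; third tin from the bottom of the stack whose bottom tin is grey
- tin_white: tin with a white lid, same shape; top tin of the stack whose bottom tin is grey, standing on the green tin
- stock_tray: fixed shallow stainless tray, 230 (x) x 290 (y), with a rim 25 high all round; origin at the centre of its underside on the counter. The two stacks stand on its floor (3 above the counter), side by side, their centres about 75 to either side of the tray's centre along its y, the tins' length along its x. It may be on the left or on the right of the counter, turned by up to 0.3 rad
- scale_pan (a point): centre of the upper face of the scale's stainless weighing pan (60 above the counter). The pan is flat and rigid, 140 (along this point's x) x 200 (along its y, the long side). The white scale housing under it is fixed, 215 x 200 and 44 high, and reaches from 138 on the -x side of this point (the read-out) to 78 on its +x side
- jar: bystander: brown glass jar with black cap and pale label, 68 across, 130 high; origin at the centre of its underside. Of the jar, the mortar and the canister, one stands beyond the gap between tray and scale, one at the outer left and one at the outer right
- mortar: bystander: brass mortar 100 across and 85 high, with a pestle standing in it that reaches 135 high and up to 50 from the axis; origin at the centre of its underside
- canister: bystander: plain white ceramic canister, 76 across, 110 high; origin at the centre of its underside
- scoop: bystander: small steel scoop lying near the robot, 155 long along its x (from -85, wooden handle, to +70), 50 wide, 25 high
- tongs: bystander: small steel tongs with a wooden grip lying in the steel tray between the two stacks, 145 long along its x, 20 wide, 8 high; origin 70 from either end, at the underside
- stamp: bystander: wooden hand stamp standing upright, foot 46 square, 80 high; origin at the centre of its underside. It and the ink pad stand near the robot, one on the left and one on the right
- ink_pad: bystander: round blue ceramic ink pad with a red face, 68 across, 20 high; origin at the centre of its underside
- scale: the whole counter scale, fixed: white housing 215 (x) x 200 (y) x 44 high with the read-out on its -x side and the steel pan on top; origin at the centre of its underside, the pan's centre 30 to +x of it. Also fixed on the counter: a low steel pan (140 across, 28 high) and a clipboard at the two outer far corners (about 0.70 m ahead, 0.52 m to the sides), and, beyond 0.77 m ahead of the robot and beyond 0.66 m to either side, equipment up to 205 high
Mind the look-alikes: they are no part of the job. What is shaped like the tin_white but turquoise is not meant.

How it is judged (in metres and radians):
On the way, in this order (a step that is already met when the one before it is completed fails the run):
1. the tins above the red tin have been lifted off it and moved aside (horizontal distance between each of tin_yellow, tin_green, tin_white and tin_red above 0.06 m), for 0.2 s.
2. the red tin stands level in the middle of the weighing pan, lengthwise along it, and has been let go (horizontal distance between tin_red and scale_pan below 0.025 m and z of tin_red in the frame of scale_pan between -0.004 and 0.004 m and angle between the x axis of tin_red and the y axis of scale_pan, either way round below 0.2 rad and angle between tin_red's own z axis and vertical below 0.06 rad and linear speed of tin_red below 0.02 m/s and contact force between the fingers and tin_red below 0.3 N), for 0.3 s.
At the end, for the whole second after the job is handed in: Red tin released on the pan, level, within 25 mm of its centre and 0.2 rad of its long side. Tins that were above it back on their own bottom tin in the old order, each within 14 mm and 0.14 rad of the one below; other stack as it was; all at rest (all of step 2 and linear speed of each of tin_yellow, tin_green, tin_white, tin_blue, tin_black, tin_grey below 0.02 m/s and ((horizontal distance between tin_yellow and tin_black below 0.014 m and z of tin_yellow in the frame of tin_black between 0.026 and 0.034 m and angle between the x axis of tin_yellow and the x axis of tin_black, either way round below 0.14 rad and horizontal distance between tin_blue and tin_grey below 0.014 m and z of tin_blue in the frame of tin_grey between 0.026 and 0.034 m and angle between the x axis of tin_blue and the x axis of tin_grey, either way round below 0.14 rad and horizontal distance between tin_green and tin_blue below 0.014 m and z of tin_green in the frame of tin_blue between 0.026 and 0.034 m and angle between the x axis of tin_green and the x axis of tin_blue, either way round below 0.14 rad and horizontal distance between tin_white and tin_green below 0.014 m and z of tin_white in the frame of tin_green between 0.026 and 0.034 m and angle between the x axis of tin_white and the x axis of tin_green, either way round below 0.14 rad) or (horizontal distance between tin_green and tin_grey below 0.014 m and z of tin_green in the frame of tin_grey between 0.026 and 0.034 m and angle between the x axis of tin_green and the x axis of tin_grey, either way round below 0.14 rad and horizontal distance between tin_white and tin_green below 0.014 m and z of tin_white in the frame of tin_green between 0.026 and 0.034 m and angle between the x axis of tin_white and the x axis of tin_green, either way round below 0.14 rad and horizontal distance between tin_blue and tin_black below 0.014 m and z of tin_blue in the frame of tin_black between 0.026 and 0.034 m and angle between the x axis of tin_blue and the x axis of tin_black, either way round below 0.14 rad and horizontal distance between tin_yellow and tin_blue below 0.014 m and z of tin_yellow in the frame of tin_blue between 0.026 and 0.034 m and angle between the x axis of tin_yellow and the x axis of tin_blue, either way round below 0.14 rad))); the robot touches nothing.
It fails at once if a tin of the other stack or a bottom tin is moved more than 20 mm (((horizontal distance between tin_blue and tin_grey below 0.05 m and distance of any of tin_green, tin_white from where it was at the start of the episode above 0.02 m) or (horizontal distance between tin_blue and tin_black below 0.05 m and distance of tin_yellow from where it was at the start of the episode above 0.02 m)) or distance of any of tin_blue, tin_black, tin_grey from where it was at the start of the episode above 0.02 m).
It fails at once if a tin is tipped by more than 0.45 rad (angle between any of tin_red, tin_blue, tin_black, tin_grey, tin_yellow, tin_green, tin_white's own z axis and vertical above 0.45 rad).
It fails at once if a tin is dropped: it falls free at more than 0.5 m/s (from over about 13 mm) ((linear speed of tin_red above 0.5 m/s and contact force between tin_red and anything else below 0.2 N) or (linear speed of tin_yellow above 0.5 m/s and contact force between tin_yellow and anything else below 0.2 N) or (linear speed of tin_green above 0.5 m/s and contact force between tin_green and anything else below 0.2 N) or (linear speed of tin_white above 0.5 m/s and contact force between tin_white and anything else below 0.2 N)).
It fails at once if a tin is pressed or knocked on the scale or on another tin with more than 60 N (contact force between tin_red and scale above 60 N or contact force between tin_yellow and tin_black above 60 N or contact force between tin_green and tin_grey above 60 N or contact force between tin_white and tin_green above 60 N).
It fails at once if a bystander (jar, mortar, canister, scoop, tongs, stamp, ink pad) is pushed more than 30 mm (distance of any of jar, mortar, canister, scoop, tongs, stamp, ink_pad from where it was at the start of the episode above 0.03 m).
It also fails if it takes over 72 s, if anything falls off the work surface, if the arm or the gripper's body presses on something with over 40 N, if the wrist force passes 120 N, or if a joint passes its speed limit or range.

## Working session

There is one attempt and no reset: what is moved stays moved. The work goes in short steps, each a Python script; the robot and the scene stay as the last script left them, time stands still between calls to the robot, and variables do not carry over. Pictures are saved under pics/ and viewed, about 8 in all and at most 12, crops included, and the job is handed in when it is done.

```bash
ls; mkdir -p pics
python3 - <<'E'
from station import arm, effector, camera, ticket
import cv2,numpy as np
for n in("top","scene"):
    c=camera(n); cv2.imwrite(f"pics/{n}0.png",c["img"][:,:,::-1]); np.savez(f"{n}0.npz",**c)
    R=cv2.Rodrigues(c["rvec"])[0]; print(n,-R.T@np.array(c["tvec"]).ravel(),c["K"][0])
print(arm.read_time(),arm.read_orientation())
E
```

```text
pics
top [0.40706606 0.00610968 1.21837032] [446.86169477   0.         307.99044446]
scene [ 1.53424627 -0.29066276  0.8466549 ] [464.50718719   0.         323.27598112]
0.1 [173.24892956  89.90648714 103.80973065]
```

View pics/top0.png

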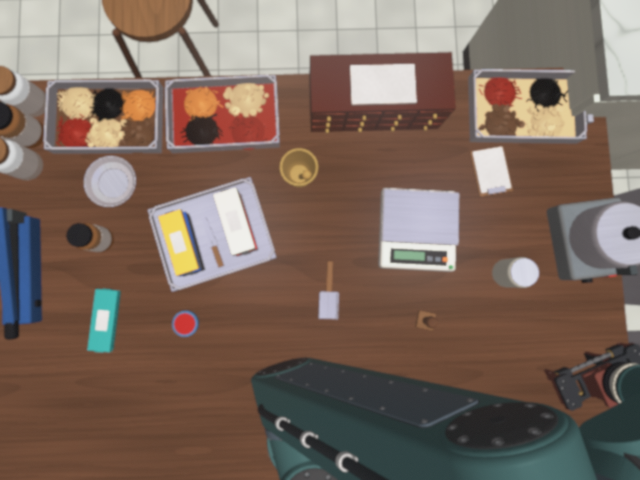

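View pics/scene0.png

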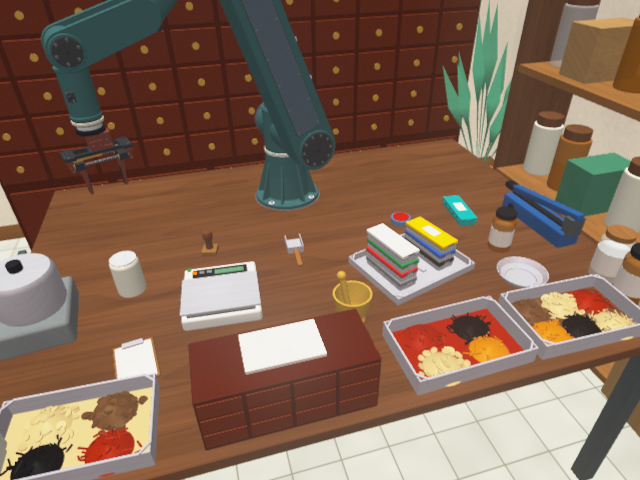

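The red tin is in the grey stack (white, green, red, grey), at about (235,222) in the top view. The scale is at (420,225), and the counter around (330,213) between them is free. I'll measure these from depth.

```bash
cat > h.py <<'E'
import cv2,numpy as np
def cloud(c):
    R=cv2.Rodrigues(np.asarray(c["rvec"]))[0];t=np.asarray(c["tvec"]).ravel();K=np.asarray(c["K"]);z=c["range_z"]
    v,u=np.mgrid[:480,:640]
    P=np.stack([(u-K[0,2])/K[0,0]*z,(v-K[1,2])/K[1,1]*z,z],-1)
    W=(P-t)@R; W[z==0]=np.nan
    return W
def rect(W,box,zlo,zhi):
    "box=(u0,v0,u1,v1): centre, long-axis yaw(deg,world), size, median z of points in the height band; largest blob"
    u0,v0,u1,v1=box; S=W[v0:v1,u0:u1]
    m=((S[...,2]>zlo)&(S[...,2]<zhi)).astype(np.uint8)
    n,l,st,_=cv2.connectedComponentsWithStats(m)
    m=l==1+np.argmax(st[1:,4])
    Q=S[m]; (c,s,a)=cv2.minAreaRect(Q[:,:2].astype(np.float32))
    if s[0]<s[1]: a+=90; s=s[::-1]
    return np.round(c,4),round((a+90)%180-90,1),np.round(s,4),round(float(np.median(Q[:,2])),4),len(Q)
E
python3 - <<'E'
from h import *
c=np.load("top0.npz");W=cloud(c)
print("white",rect(W,(205,180,265,265),.115,.135))
print("yellow",rect(W,(150,200,210,285),.083,.105))
print("pan",rect(W,(370,180,470,280),.055,.075))
print("house",rect(W,(370,180,470,280),.03,.08))
print("mortar",rect(W,(275,140,325,195),.03,.2))
print("scoop",rect(W,(310,255,350,325),.006,.2))
print("tray",rect(W,(140,170,285,300),.01,.2))
for p in [(330,213),(330,190),(330,240),(300,213),(360,213)]: print(p,W[p[1],p[0]])
for p in [(298,167),(383,190),(459,192),(457,244),(381,242)]: print(p,W[p[1],p[0]])
i=c["img"][150:300,130:350]; cv2.imwrite("pics/crop1.png",cv2.resize(i,None,fx=3.6,fy=3.6,interpolation=2)[:,:,::-1])
E
```

```text
white (array([0.565 , 0.1803]), 16.4, array([0.165 , 0.0608]), 0.1227, 1570)
yellow (array([0.5184, 0.3256]), 16.9, array([0.1639, 0.0613]), 0.0925, 1543)
pan (array([ 0.5718, -0.3006]), 85.5, array([0.2012, 0.1406]), 0.0602, 3948)
house (array([ 0.542 , -0.2982]), -4.6, array([0.2157, 0.201 ]), 0.0585, 6122)
mortar (array([0.7068, 0.0159]), 23.2, array([0.098 , 0.0971]), 0.078, 756)
scoop (array([ 0.3871, -0.0543]), -2.2, array([0.1508, 0.0503]), 0.0177, 292)
tray (array([0.5181, 0.3251]), 15.3, array([0.1648, 0.0647]), 0.0918, 1969)
(330, 213) [ 0.59493092 -0.06836708  0.00172289]
(330, 190) [ 6.59610372e-01 -7.05819123e-02 -3.90170333e-05]
(330, 240) [ 0.5203858  -0.06597466  0.00090051]
(300, 213) [ 0.59752218  0.01420302 -0.00085999]
(360, 213) [ 0.59256952 -0.15085483  0.00284654]
(298, 167) [0.7231886  0.01630707 0.01452626]
(383, 190) [ 0.64413425 -0.20715941  0.05695967]
(459, 192) [ 0.64438383 -0.42815067  0.00113699]
(457, 244) [ 0.49550202 -0.3933422   0.05987656]
(381, 242) [ 0.50759065 -0.19827713  0.04224938]
```

View pics/crop1.png

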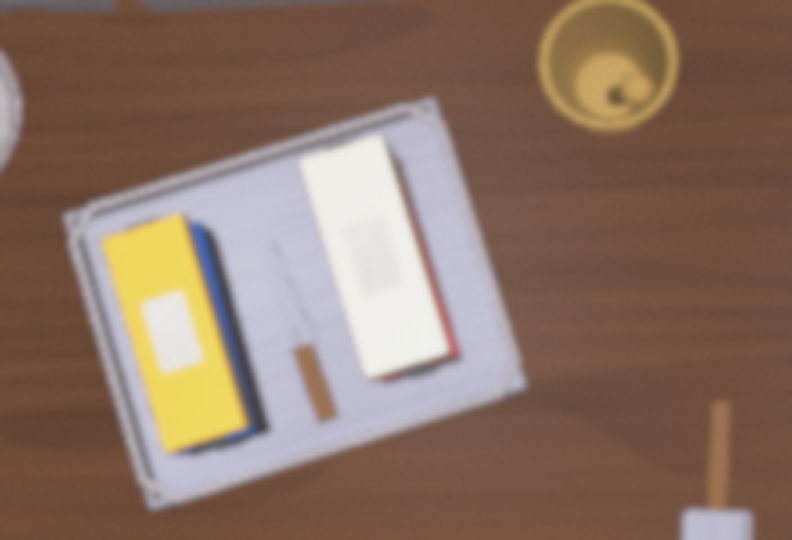

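Sizes and heights fit: white (0.565, 0.180), yaw 16.5°, top at 0.123. The pan is at (0.572, -0.301), with its long side at 85.5°. Plan: grip the green tin with white riding on it, and set both aside together at (0.57, -0.06).

```bash
cat >> h.py <<'E'
from station import arm, effector, camera, ticket
from scipy.spatial.transform import Rotation as Ro
def ori(yaw):
    "tool down, jaws across a tin of this yaw (deg)"
    a=np.radians(yaw+ORI); z=np.array([np.cos(a),np.sin(a),0]); x=np.array([0,0,-1.])
    return Ro.from_matrix(np.stack([x,np.cross(z,x),z],1)).as_euler("xyz",degrees=True).tolist()
ORI=90
def down(x,y,z,n=6,thr=3.0):
    "step down 1 mm from z+2mm to z-(n-2)mm until the contact force rises"
    arm.move_l([x,y,z+.003],vel=.08); arm.sleep(.3)
    f0=arm.read_ft_force()[2]; f=f0
    for k in range(n):
        arm.move_l([x,y,z+.002-.001*k],vel=.02); arm.sleep(.1)
        f=arm.read_ft_force()[2]
        if f-f0>thr: break
    print("down: z",round(arm.read_ee_pos()[2],4),"df",round(f-f0,2),"steps",k+1,"t",round(arm.read_time(),1))
def snap(n,name):
    c=camera(n); cv2.imwrite(f"pics/{name}.png",c["img"][:,:,::-1]); return c
E
python3 - <<'E'
import warnings; warnings.simplefilter("ignore")
import h; from h import *
S=[(.565,.180,16.5),(.57,-.06,0),(.572,-.301,85.5),(.572,-.301,-94.5)]
for o in(90,-90):
    h.ORI=o
    for x,y,w in S:
        for z in(.25,.04):
            q=arm.solve_ik([x,y,z],ori(w)); print(o,(x,y,w,z),None if q is None else np.round(q,0))
E
```

```text
90 (0.565, 0.18, 16.5, 0.25) [ 11.  19.  85.  -0.  76. -96.]
90 (0.565, 0.18, 16.5, 0.04) [ 11.  32.  97.  -0.  51. -96.]
90 (0.57, -0.06, 0, 0.25) [ -13.   17.   88.    0.   75. -103.]
90 (0.57, -0.06, 0, 0.04) [ -13.   31.  100.   -0.   49. -103.]
90 (0.572, -0.301, 85.5, 0.25) [-34.  23.  78.   0.  78. 151.]
90 (0.572, -0.301, 85.5, 0.04) [-34.  35.  90.   0.  55. 151.]
90 (0.572, -0.301, -94.5, 0.25) [-34.  23.  78.   0.  78. -29.]
90 (0.572, -0.301, -94.5, 0.04) [-34.  35.  90.   0.  55. -29.]
-90 (0.565, 0.18, 16.5, 0.25) [11. 19. 85.  0. 76. 84.]
-90 (0.565, 0.18, 16.5, 0.04) [11. 32. 97. -0. 51. 84.]
-90 (0.57, -0.06, 0, 0.25) [-13.  17.  88.   0.  75.  77.]
-90 (0.57, -0.06, 0, 0.04) [-13.  31. 100.  -0.  49.  77.]
-90 (0.572, -0.301, 85.5, 0.25) [-34.  23.  78.   0.  78. -29.]
-90 (0.572, -0.301, 85.5, 0.04) [-34.  35.  90.   0.  55. -29.]
-90 (0.572, -0.301, -94.5, 0.25) [-34.  23.  78.   0.  78. 151.]
-90 (0.572, -0.301, -94.5, 0.04) [-34.  35.  90.   0.  55. 151.]
```

```bash
sed -i '1i import warnings; warnings.simplefilter("ignore")' h.py
python3 - <<'E'
from h import *
x,y,w=.565,.180,16.5
arm.move_ptp([x,y,.25],ori(w))
arm.move_l([x,y,.067],vel=.15)
effector.close(); print("w",arm.read_gripper_width(),arm.read_ee_pos())
arm.move_l([x,y,.10],vel=.06); print("F",arm.read_ft_force(),arm.read_time())
arm.move_l([x,y,.20],vel=.15)
c=snap("scene","lift"); i=c["img"][180:330,310:510]; cv2.imwrite("pics/lift.png",cv2.resize(i,None,fx=3,fy=3)[:,:,::-1])
print(arm.read_gripper_width(),arm.read_time())
E
```

```text
w 0.05977438483238202 [0.56507192 0.1802448  0.06730547]
F [ 0.65824486  0.28419322 -4.14101146] 5.6083
0.05995617192921406 6.475
```

View pics/lift.png

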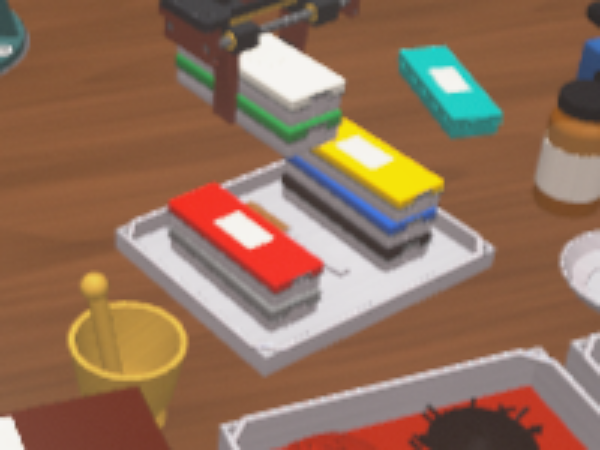

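Green and white hang level in the gripper (about (280,90) in the crop), and red is free on grey (about (245,235)). Next I set them aside and measure red.

Run:
```python
from h import *
x,y=.57,-.06
arm.move_l([x,y,.17],vel=.18,orientation=ori(0))
arm.move_l([x,y,.03],vel=.12)
down(x,y,.004)
effector.release(); arm.sleep(.2)
arm.move_l([x,y,.20],vel=.2)
arm.move_ptp([.45,-.25,.25],ori(-60))
c=snap("top","aside"); W=cloud(c); np.savez("aside.npz",**c)
print("red",rect(W,(195,175,275,275),.052,.075))
print("yellow",rect(W,(150,200,210,285),.083,.105))
print("aside",rect(W,(290,170,365,265),.05,.075))
print(arm.read_time())
```

```text
down: z 0.0043 df 5.44 steps 3 t 11.1
red (array([0.5666, 0.1809]), 17.1, array([0.1632, 0.0604]), 0.0628, 1418)
yellow (array([0.5185, 0.3258]), 16.5, array([0.1642, 0.0611]), 0.0926, 1535)
aside (array([ 0.57 , -0.059]), 0.1, array([0.1626, 0.0601]), 0.0598, 1397)
13.9917
```

View pics/aside.png

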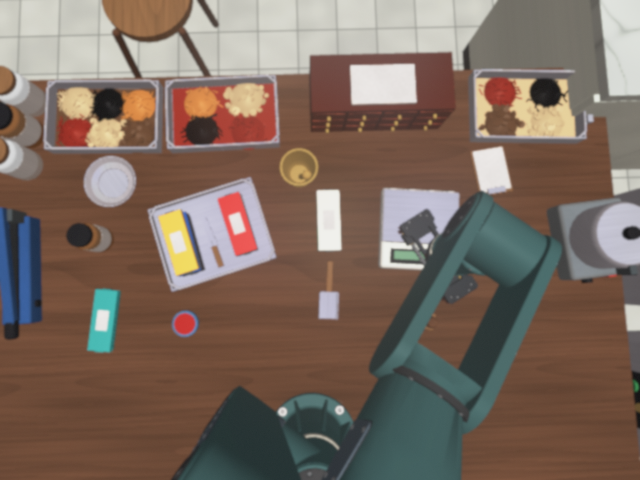

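The green and white pair stands at (328,220) and red is at (237,223), both as measured. Next, red goes to the pan.

Run:
```python
from h import *
x,y,w=.5662,.1807,16.8
arm.move_ptp([x,y,.20],ori(w))
arm.move_l([x,y,.037],vel=.15)
effector.close(); print("w",arm.read_gripper_width())
arm.move_l([x,y,.07],vel=.06); print("F",arm.read_ft_force()[2])
arm.move_l([x,y,.20],vel=.18)
x,y,w=.572,-.301,-94.5
arm.move_l([x,y,.20],vel=.2,orientation=ori(w))
arm.move_l([x,y,.08],vel=.12)
down(x,y,.064)
effector.release(); arm.sleep(.2)
arm.move_l([x,y,.22],vel=.2)
arm.move_ptp([.53,-.06,.25],ori(0))
c=snap("top","pan"); W=cloud(c)
print("grey",rect(W,(195,175,275,275),.028,.045))
arm.move_ptp([.45,.2,.25],ori(0))
c=snap("top","pan2"); W=cloud(c)
print("red",rect(W,(370,180,470,280),.08,.1))
print("aside",rect(W,(290,170,365,265),.05,.075))
print(arm.read_time())
```

```text
w 0.05978051781532905
F -1.7504965229522265
down: z 0.0643 df 4.57 steps 3 t 24.4
grey (array([0.5675, 0.1811]), 15.9, array([0.1635, 0.0604]), 0.0328, 1308)
red (array([ 0.574 , -0.2978]), 85.7, array([0.1632, 0.0606]), 0.0899, 1480)
aside (array([ 0.5705, -0.059 ]), 0.1, array([0.1634, 0.0601]), 0.0599, 1398)
28.475
```

View pics/pan2.png

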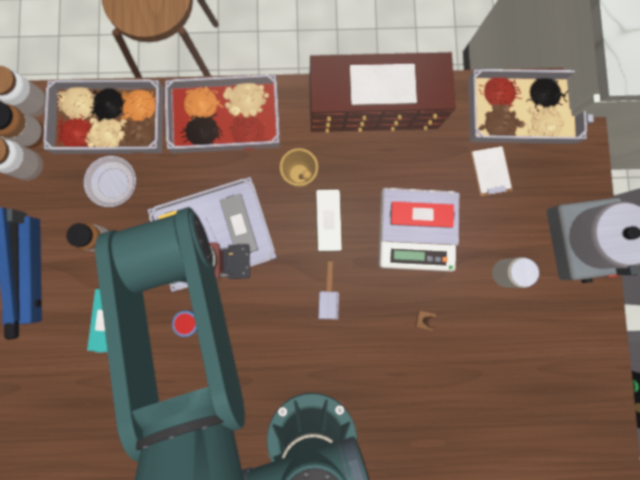

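Red lies centred on the pan at (422,215), a few mm off and level. Grey is at (0.567, 0.181). Now the pair goes back.

Run:
```python
from h import *
x,y=.5703,-.0592
arm.move_ptp([x,y,.20],ori(0))
arm.move_l([x,y,.0045],vel=.15)
effector.close(); print("w",arm.read_gripper_width())
arm.move_l([x,y,.04],vel=.06); print("F",arm.read_ft_force()[2])
arm.move_l([x,y,.17],vel=.18)
x,y,w=.5672,.1811,16.3
arm.move_l([x,y,.17],vel=.18,orientation=ori(w))
arm.move_l([x,y,.055],vel=.12)
down(x,y,.0375)
effector.release(); arm.sleep(.2)
arm.move_l([x,y,.25],vel=.2)
arm.move_ptp([.5,-.06,.30],ori(0))
c=snap("top","end"); W=cloud(c); s=snap("scene","ends")
print("white",rect(W,(195,175,275,275),.082,.105))
print("yellow",rect(W,(150,200,210,285),.083,.105))
print("red",rect(W,(370,180,470,280),.08,.1))
cv2.imwrite("pics/end2.png",np.hstack([cv2.resize(k["img"][a:a+150,b:b+130],(390,450))[:,:,::-1] for k,a,b in((s,180,340),(c,150,150))]))
print(arm.read_time(),arm.read_ft_force())
```

```text
w 0.05965224954094765
F -4.685530967071993
down: z 0.0378 df 4.55 steps 3 t 37.5
white (array([0.5671, 0.1816]), 16.5, array([0.1649, 0.0604]), 0.0927, 1502)
yellow (array([0.5184, 0.3258]), 17.1, array([0.1637, 0.0618]), 0.0926, 1543)
red (array([ 0.5719, -0.3249]), 85.9, array([0.11  , 0.0603]), 0.0901, 948)
40.625 [0.62367198 0.32592068 0.65167693]
```

View pics/end2.png

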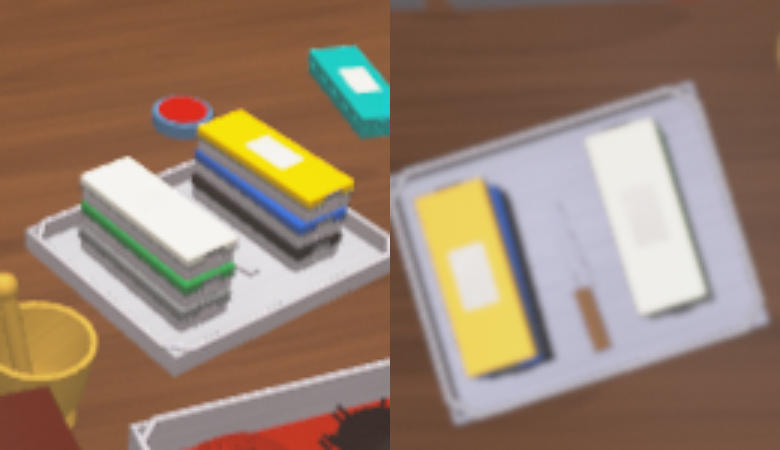

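White, green and grey are squarely stacked (left crop about (160,240)), and the yellow stack hasn't moved. Red's short 0.11 m reading comes from the arm hiding one end. Its far end is still at y = -0.38, where it was before.

```bash
python3 -c "
from station import ticket
print(ticket.close_job())"
```

```text
the job is handed in; nothing more can be done
None
```

The red tin is on the weighing pan, and the green and white tins are back on the grey one in their old order. I handed the job in after about 41 s on the robot's clock. I lifted green and white off together and set them on the counter. Red then went onto the pan, and I put the pair back.

- **Red tin:** it measured about 4 mm from the pan's centre and within about 0.5° of its long side, with its lid at 0.090 m, so it stands flat on the pan. In the final view the arm hid one end of it, so I could not remeasure its full length. Its visible far end had not moved.
- **Restored stack:** the white tin is within about 1 mm and 1° of where I measured the grey tin, with its top at the right height for three tins (0.093 m). The final scene view shows white, green and grey stacked squarely.
- **Everything else:** the yellow tin measured unchanged, and its stack looked untouched. I saw no bystander moved, though I checked those only by eye. The gripper was open and clear of everything at the end.

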